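Raking-light photograph of a weld specimen

ROBOT

A 6-joint arm with a two-finger parallel gripper is mounted at the origin on the work surface. World frame = base frame: x ahead of the robot, y to its left, z up, the work surface at z = 0. Lengths are in m, angles in rad, forces in N, time in s.
With the tool pointing down it reaches from about 0.275 to 0.775 m from the base axis. Payload 14.6 kg.
Tool frame: the origin (TCP) lies between the finger pads; the fingertips stand ctrl.tcp_to_tips ahead of it and the grasp point (between the pads) is the TCP (ctrl.tcp_to_tips is the distance from the TCP to the fingertips, in m); z points along the fingers, y is the line along which they close (so a half turn about z gives the same grasp; the last joint's range is limited). The gripper opens to 85 mm and grips with 20 to 120 N. Pads are 22 mm wide; open, the fingers measure 114 mm over their backs; the gripper's body (76 mm by 85 mm) begins 54 mm behind the grasp point. The pads swing forward as they close: fully open they stand 13 mm farther back than shut.
Start: joints at [-1.397, 0.263, -0.048, 1.259, 0, 1.415], TCP at [0.17, -0.497, 0.25] pointing down, gripper open.
Joint ranges: [-2.65, 2.65], [-0.89, 1.7], [-1.18, 1.37], [-2.13, 2.11], [-1.35, 1.29], [-3.14, 3.14]. Speed limits (rad/s): [1.89, 1.89, 2.57, 2.79, 3.14, 3.14].

INTERFACE

Orientations are given as a rotation vector (axis times angle).
In Python, from workcell import ctrl gives the robot as it stands. The module is installed in compiled form; this text tells all that it offers.
- The arm moves only by the shell command python3 -m pendant 'ROWS' [FORCE]. ROWS is text: rows parted by semicolons, each of 7 numbers parted by spaces: the shift along the tool's x, y, z normalised to -1 to 1, where 1 is 0.04 m, then the turn, a rotation vector about the tool's x, y, z normalised to -1 to 1, where 1 is 6 degrees, then the opening, from 0 (shut) to 1 (fully open). A call has 1 to 20 rows; each row shifts and turns the commanded pose from where the row before left it, along the tool's axes as they then stand; what a row does not reach is not made up. A row lasts 1/12 s, in which the tool goes at most 41.7 mm and 7.16 degrees, less where a joint would pass 70% of its speed; a pose out of reach is approached as far as the arm can. A call with a number of a shift or a turn outside -1 to 1 is refused whole. A call with a gripper value outside its range is refused whole. The fingers move at their own pace and stop on an object; FORCE is the grip in N (left out, the last holds). Time passes only in rows, so rows that do not move let the fingers close. It gives the time, the measured TCP pose, the force, the opening and the grip force at its end, in the units of the state.
- ctrl.observe(): the state, without advancing time (a new reading comes with each control period).
- ctrl.snapshot(name): name is "side" or "top"; returns a dict with "frame" (400x640x3 uint8, red, green, blue), "fx", "fy", "cx", "cy" (pixels), "R" (3x3) and "t" (3): a world point X has camera coordinates R X + t. Camera axes: x right, y down, z forward; pixel columns grow to the right and rows downward; lengths in m; the calibration is good to about 2 mm. A picture is of the moment at which its call begins. There is no depth.
- ctrl.finish_job(): hands the job in; it is judged then, once.
The state is a dict: "time_s": time; "qpos": joint angles; "joint_velocities": joint speeds; "tau": joint torques, N m; "ee_pos": TCP position; "tool_rot": TCP orientation; "force": force on the tool from outside, world axes, zero at the start; "wrist_torque": the same for the moment, N m; "width": finger opening in m; "grip_force": force on a finger pad.
Only numpy, scipy, OpenCV 4.12 (cv2) and the standard library are available. Lean on these libraries where they do the work, as an engineer would, in place of code of your own. Each camera call takes 0.05 s, during which the arm holds its last target. There are 200 camera calls.

TASK

Take a raking-light picture at the copy stand using light fingertip taps: on the lamp control box switch the raking lamp on with the left rocker (tap its far half down), then press the button of the desk shutter release well down and let it come up, then switch the raking lamp off again (tap the near half of the same rocker down). Leave the right rocker off and the dimmer knob as it is, do not slide, tip or lift the release, and leave all the other things lying about undisturbed; nothing is to be gripped.

Things in the scene. Friction and masses are not known exactly. Their poses are not given: they have to be found in the camera images.
- lamp_box: Lamp control box, fixed: flat grey-lidded aluminium box 120 deep (its x) by 240 wide (its y) by 48 mm high, origin at the centre of its underside, z up. Its x points away from the robot's side (yaw within 0.45 rad), y to the left. On its lid: left rocker (centre at y = +65 mm), right rocker (y = -20 mm), round dimmer knob 32 mm across, 16 mm high (y = -88 mm).
- rake_rocker (a joint): Left rocker = raking lamp: black paddle 60 mm long (box x) by 32 mm wide, a shallow V, pivot across its middle, V bottom 58 mm above the bench, bezel top 52 mm. Angle in rad: 0 = off (far half raised), 0.32 = on (near half raised). Stays where it is left. The raised half goes down 6 mm at its press point with 2 N; then the paddle's rubber seat gives 1 mm per 3 N, at most 3 mm.
- rake_rocker_far (a point): Press point of the left rocker's far half (away from the robot's side, with a small white bar), on the paddle's surface mid-width, 20 mm beyond the pivot line; moves with the rocker: 63 mm above the bench when raised (lamp off), 57 mm when down (lamp on).
- rake_rocker_near (a point): Press point of the left rocker's near half (towards the robot's side), on the paddle's surface mid-width, 20 mm from the pivot line; 63 mm above the bench when raised (lamp on), 57 mm when down (lamp off).
- ring_rocker (a joint): Right rocker = ring light, the same kind of switch, 85 mm to the right of the left one; off (0) at the start and to be left off.
- dimmer (a joint): Dimmer knob on the lamp box, turn in rad clockwise from 0 at the start; to be left alone.
- release: Desk shutter release, loose on the bench: weighted black housing with rubber foot, 120 (its x) by 64 by 30 mm high, about 0.6 kg, origin at the centre of its underside, z up. A short rubber sleeve 12 mm thick sticks out 14 mm at its +x end. Yaw within 0.6 rad of the bench's x. Button near the +x end.
- release_top (a point): Centre of the top of the release's round grey button: 32 mm across, on the housing's centre line 20 mm towards +x from the housing's middle, its flat top 44 mm above the bench when up; moves down with the button.
- release_button (a joint): Travel of the release's button in m: 0 = up, 0.009 = bottomed; spring-loaded, about 1 N to start, 4 N at 0.005, 6.4 N at the bottom; it fires from 0.004.
- tee: Bystander: steel T-section weld coupon, 70 by 30 mm, 34 mm high; origin under its centre. Lies beyond the lamp box.
- mount: Bystander: black resin-mounted specimen, disc 31 mm across, 20 mm high; origin under its centre. Lies beyond the lamp box.
- stub: Bystander: steel tube stub on a 64 mm square plate, 46 mm across the tube, 38 mm high in all; origin under its centre. Lies beyond the release.
- lens_cap: Bystander: black lens cap, 62 mm across, 9 mm high; origin under its centre. Lies beside the release.
- clip_block: Bystander: small aluminium specimen clamp with a brass screw, 44 by 34 mm, 37 mm high; origin under its centre. Lies in front of the lamp box, on the robot's side.
- cup: Bystander: dark steel cup, 72 mm across, 80 mm high; origin under its centre. Stands towards the far edge.
- mouse: Bystander: grey computer mouse, 112 by 60 by 31 mm, on a fixed mouse pad 4 mm thick at the left; origin under its centre.

How it is judged:
By the outcome, as a careful person would: the job done as asked, in the order asked, and still so for the second after the job is handed in, with the robot touching nothing.
It also fails if it takes over 48 s, if anything falls off the work surface, if the arm or the gripper's body presses on something with over 40 N, if the wrist force passes 120 N, or if a joint passes its speed limit or range.

## Working session

There is one attempt and no reset: what is moved stays moved. The work goes in short steps, Python scripts to look and compute and a shell command to move; the robot and the scene stay as the last step left them, time stands still between calls to the robot, and variables do not carry over. Pictures are saved under pics/ and viewed, at most 10 in all, crops included, and the job is handed in when it is done.

```bash
mkdir -p pics; python3 - <<'E'
from workcell import ctrl
import cv2,numpy as np
o=ctrl.observe();print(o['time_s'],o['ee_pos'],o['tool_rot'],o['force'],o['width'],ctrl.tcp_to_tips)
for n in('top','side'):
    s=ctrl.snapshot(n);cv2.imwrite(f'pics/{n}0.png',s['frame'][:,:,::-1])
    R=np.array(s['R']);print(n,s['fx'],s['cx'],s['cy'],-R.T@np.array(s['t']),R.round(3).tolist())
E
```

```text
0.0 [ 0.16947012 -0.49663113  0.24981998] [-3.09816411e+00 -5.13947713e-01  2.01879977e-06] [-0.16207973  0.70035295 -0.62782687] 0.08546306438516703 0.019
top 449.86361267636175 316.924728700328 197.38109992328265 [0.40925752 0.07683491 1.21847648] [[-0.021, -1.0, -0.007], [-0.986, 0.022, -0.163], [0.163, 0.003, -0.987]]
side 381.8037114300323 331.75113011668594 203.3487591452983 [0.50102205 0.75287998 0.77366413] [[-0.989, -0.148, 0.013], [-0.116, 0.713, -0.692], [0.093, -0.686, -0.722]]
```

View pics/top0.png

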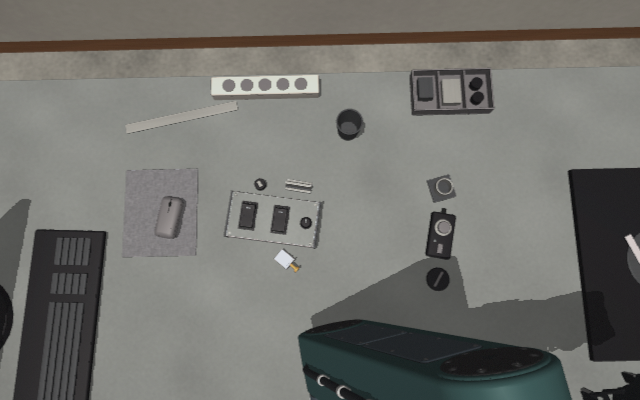

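View pics/side0.png

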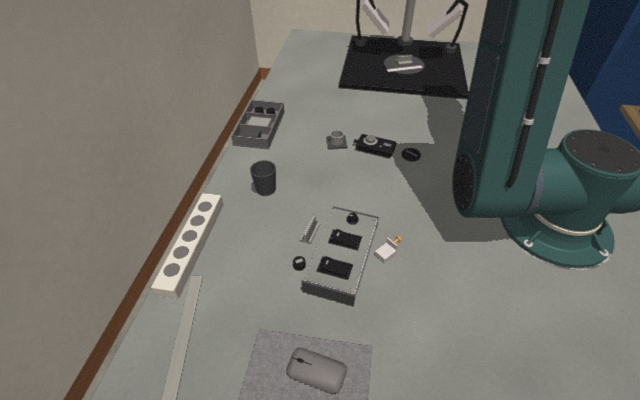

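The top view shows the left rocker near (247,216), the right rocker near (281,219), the knob near (306,223), and the release button near (443,228). In the side view, the left rocker is near (335,267) and the button near (372,141). I'll measure each one next.

```bash
cat > h.py <<'E'
import cv2,numpy as np
from workcell import ctrl
def ray(s,px,z):
    R=np.array(s['R']);c=-R.T@np.array(s['t'])
    d=R.T@np.array([(px[0]-s['cx'])/s['fx'],(px[1]-s['cy'])/s['fy'],1]);return c+d*(z-c[2])/d[2]
def proj(s,X):
    p=np.array(s['R'])@X+s['t'];return np.array([s['fx']*p[0]/p[2]+s['cx'],s['fy']*p[1]/p[2]+s['cy']])
def blobs(s,box,f,amin=30):
    x0,y0,x1,y1=box;g=s['frame'][y0:y1,x0:x1].astype(int);m=f(g).astype(np.uint8)
    cs,_=cv2.findContours(m,cv2.RETR_EXTERNAL,cv2.CHAIN_APPROX_NONE)
    return [(cv2.contourArea(c),cv2.minAreaRect(c+np.array([x0,y0])),) for c in cs if cv2.contourArea(c)>amin]
E
python3 - <<'E'
from h import *
t=ctrl.snapshot('top');s=ctrl.snapshot('side')
dark=lambda g:g.max(2)<60
for n,v,b,zs in(('top',t,(232,195,318,240),(.058,)),('side',s,(310,210,370,285),(.058,))):
    for a,r in blobs(v,b,dark):print(n,a,np.round(r[0],1),np.round(r[1],1),round(r[2]),ray(v,r[0],.058).round(4))
for n,v,b in(('top',t,(420,203,462,262)),('side',s,(350,130,400,160))):
    for a,r in blobs(v,b,dark):print(n,'rel',a,np.round(r[0],1),np.round(r[1],1),round(r[2]),ray(v,r[0],.03).round(4))
    f=lambda g:(g.min(2)>100)
    x0,y0,x1,y1=b
    for a,r in blobs(v,b,f,15):print(n,'btn',a,np.round(r[0],1),np.round(r[1],1),ray(v,r[0],.044).round(4))
# lid: light outline
A=cv2.resize(t['frame'][185:255,220:325],None,fx=5,fy=5,interpolation=cv2.INTER_CUBIC)
B=cv2.resize(t['frame'][200:270,420:465],None,fx=5,fy=5,interpolation=cv2.INTER_CUBIC)
C=cv2.resize(s['frame'][205:305,300:400],None,fx=5,fy=5,interpolation=cv2.INTER_CUBIC)[:230*2+40]
cv2.imwrite('pics/c1.png',np.hstack([A,B])[:,:,::-1])
D=cv2.resize(s['frame'][125:165,350:400],None,fx=5,fy=5,interpolation=cv2.INTER_CUBIC)
D=np.vstack([D,np.zeros((300,250,3),np.uint8)]);cv2.imwrite('pics/c2.png',np.hstack([C,D])[:,:,::-1])
E
```

```text
top 80.0 [305.6 222.3] [10.4 10.4] 72 [0.5361 0.1116 0.058 ]
top 40.0 [284.5 212.5] [21.1 10.2] 58 [0.5628 0.1662 0.058 ]
top 60.0 [247.9 214.7] [14.7 26.4] 9 [0.5592 0.2614 0.058 ]
side 448.5 [334.5 267.1] [32.3 16.1] 15 [0.5581 0.2674 0.058 ]
side 367.0 [344.8 239.3] [29.6 14.9] 18 [0.5453 0.1851 0.058 ]
side 69.0 [352. 218.] [10. 10.] 90 [0.5358 0.115  0.058 ]
top rel 1057.0 [440.5 233.1] [24.9 50.6] 7 [ 0.5029 -0.2429  0.03  ]
top btn 26.5 [439.6 248.2] [4.6 8.4] [ 0.4626 -0.2344  0.044 ]
top btn 192.0 [442.6 227.3] [16.5 15.2] [ 0.5167 -0.2456  0.044 ]
top btn 998.0 [440.5 232. ] [58. 41.] [ 0.5045 -0.2394  0.044 ]
side rel 456.5 [374.1 145.2] [41. 17.] 13 [ 0.5024 -0.2277  0.03  ]
side btn 623.0 [374.5 144.5] [29. 49.] [ 0.5013 -0.213   0.044 ]
```

View pics/c1.png

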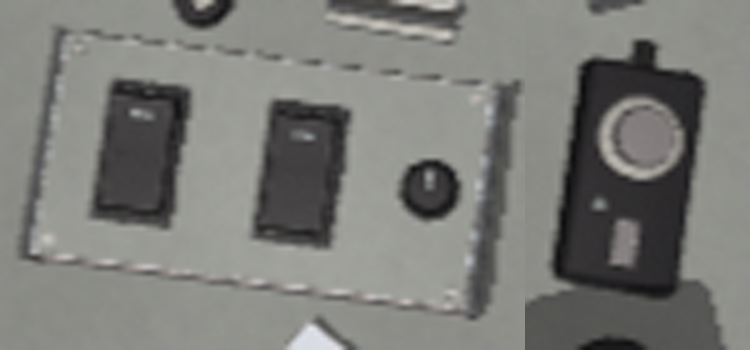

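View pics/c2.png

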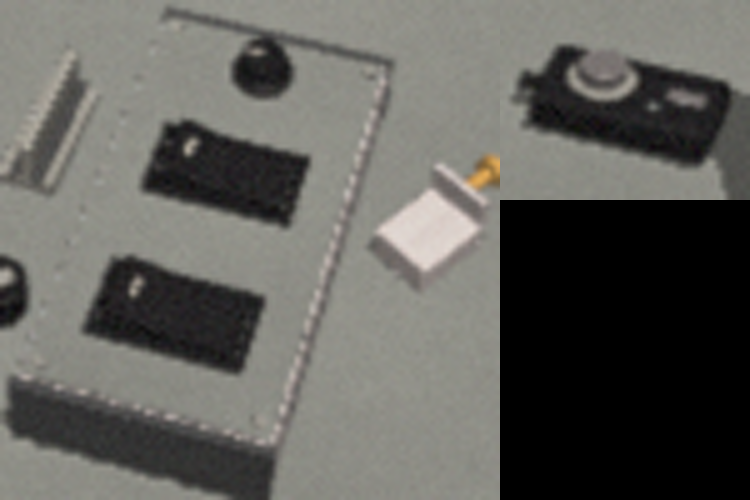

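The top crop shows the lid corners at about (62,30), (497,85), (468,315) and (30,258) in crop pixels. The left rocker is at (140,152), with its white bar at the far end. The grey button top is at (645,135), inside a lighter ring. In the side crop the button top is at about (604,67).

```bash
python3 - <<'E'
from h import *
t=ctrl.snapshot('top');s=ctrl.snapshot('side')
P=lambda x,y,ox,oy:(ox+x/5-.4,oy+y/5-.4)
L=np.array([ray(t,P(x,y,220,185),.048) for x,y in((62,30),(497,85),(468,315),(30,258))])
print(L.round(4),[np.linalg.norm(L[i]-L[i-1]).round(4) for i in range(4)])
c=L.mean(0);u=L[0]+L[1]-L[2]-L[3];w=L[0]+L[3]-L[1]-L[2];yaw=np.arctan2(u[1],u[0]);yw=np.arctan2(-w[0],w[1]);print('box',c,yaw,yw)
th=yw;ex=np.array([np.cos(th),np.sin(th)]);ey=np.array([-ex[1],ex[0]])
p=c[:2]+.065*ey;print('left',p,'right',c[:2]-.02*ey,'far',p+.02*ex,'near',p-.02*ex,'knob',c[:2]-.088*ey)
B=np.array([ray(t,P(x,y,220,185),.052) for x,y in((115,82),(188,90),(167,225),(93,215))]);print('bezel top',B.mean(0),np.linalg.norm(B[0]-B[3]),np.linalg.norm(B[0]-B[1]))
C=np.array([ray(s,P(x,y,300,205),.052) for x,y in((112,258),(265,295),(240,372),(83,330))]);print('bezel side',C.mean(0),np.linalg.norm(C[0]-C[1]),np.linalg.norm(C[0]-C[3]))
print('btn',ray(t,P(120,135,420,200),.044),ray(s,P(104,67,350,125),.044))
H=np.array([ray(t,P(x,y,420,200),.03) for x,y in((60,60),(178,75),(155,297),(32,277))]);print('rel',H.mean(0),np.linalg.norm(H[0]-H[3]),np.linalg.norm(H[0]-H[1]))
v=H[0]+H[1]-H[2]-H[3];print(np.arctan2(v[1],v[0]));print(H.mean(0)+.02*v/np.linalg.norm(v))
E
```

```text
[[0.6257 0.3053 0.048 ]
 [0.5912 0.0757 0.048 ]
 [0.471  0.0933 0.048 ]
 [0.5054 0.3208 0.048 ]] [np.float64(0.1213), np.float64(0.2322), np.float64(0.1215), np.float64(0.2301)]
box [0.54832013 0.19876457 0.048     ] -0.13711985352106082 -0.14990894380440153
left [0.55802776 0.26303557] right [0.54533317 0.17898887] far [0.57780345 0.26004861] near [0.53825207 0.26602253] knob [0.5351775  0.11175152]
bezel top [0.55888289 0.26263038 0.052     ] 0.07070942381154781 0.038731422225187336
bezel side [0.55848724 0.26354949 0.052     ] 0.07279435381340628 0.04141502473476676
btn [ 0.51843646 -0.24837227  0.044     ] [ 0.5166098 -0.244442   0.044    ]
rel [ 0.49804554 -0.24357769  0.03      ] 0.11616335663775179 0.06274128469541997
-0.18063911896901058
[ 0.51772012 -0.24717086  0.03      ]
```

Measurements agree across both views and with the given sizes: pivot (0.5585, 0.263), yaw about -0.147, button (0.5177, -0.247). I'll shut the fingers and turn the tool to line up with the box.

```bash
python3 -m pendant '0 0 0 0 0 0.91 0;0 0 0 0 0 0.91 0;0 0 0 0 0 0.91 0;0 0 0 0 0 0.91 0;0 0 0 0 0 0.91 0;0.272 -0.749 0 0 0 0 0;0.272 -0.749 0 0 0 0 0;0.272 -0.749 0 0 0 0 0;0.272 -0.749 0 0 0 0 0;0.272 -0.749 0 0 0 0 0;0.272 -0.749 0 0 0 0 0;0.272 -0.749 0 0 0 0 0;0.272 -0.749 0 0 0 0 0;0.272 -0.749 0 0 0 0 0;0.272 -0.749 0 0 0 0 0;0.272 -0.749 0 0 0 0 0;0.272 -0.749 0 0 0 0 0;0.272 -0.749 0 0 0 0 0;0.272 -0.749 0 0 0 0 0'
cat > d.py <<'E'
import sys
from h import *
from scipy.spatial.transform import Rotation as Ro
o=ctrl.observe();M=Ro.from_rotvec(o['tool_rot']).as_matrix()
print(o['time_s'],o['ee_pos'].round(4),'x',M[:,0].round(3),'z',M[:,2].round(3),'F',np.round(o['force'],2),'w',o['width'],ctrl.tcp_to_tips)
if len(sys.argv)>3:print('units',(M.T@(np.array(sys.argv[1:4],float)-o['ee_pos'])/.04).round(3))
E
python3 d.py .5783 .2601 .16
```

```text
time_s: 1.88
ee_pos: [0.3823, -0.1029, 0.2504]
tool_rot: [3.133, -0.232, 0.001]
force: [1.2, -0.8, -0.1]
width: 0.0001
grip_force: 0.0
1.8833 [ 0.3823 -0.1029  0.2504] x [ 0.989 -0.147  0.   ] z [ 0. -0. -1.] F [ 1.21 -0.76 -0.06] w 7.731064490011788e-05 0.019
units [ 3.509 -9.697  2.261]
```

```bash
python3 -m pendant '0.27 -0.72 0.17 0 0 0 0;0.27 -0.72 0.17 0 0 0 0;0.27 -0.72 0.17 0 0 0 0;0.27 -0.72 0.17 0 0 0 0;0.27 -0.72 0.17 0 0 0 0;0.27 -0.72 0.17 0 0 0 0;0.27 -0.72 0.17 0 0 0 0;0.27 -0.72 0.17 0 0 0 0;0.27 -0.72 0.17 0 0 0 0;0.27 -0.72 0.17 0 0 0 0;0.27 -0.72 0.17 0 0 0 0;0.27 -0.72 0.17 0 0 0 0;0.27 -0.72 0.17 0 0 0 0;0 0 0 0 0 0 0;0 0 0 0 0 0 0;0 0 0 0 0 0 0'
python3 d.py .5783 .2601 .097
```

```text
time_s: 3.22
ee_pos: [0.5504, 0.126, 0.1728]
tool_rot: [-3.044, -0.054, 0.004]
force: [0.8, -0.2, -0.4]
width: -0.0002
grip_force: 0.0
3.2167 [0.5504 0.126  0.1728] x [ 0.999  0.035 -0.001] z [-0.005  0.097 -0.995] F [ 0.76 -0.21 -0.39] w -0.00020204161117588022 0.019
units [ 0.819 -3.127  2.206]
```

```bash
python3 -c "
from h import *;print(ctrl.observe()['qpos'].round(3))"
```

```text
[ 0.034  0.358 -0.125  1.089  0.097  3.141]
```

Joint 6 has hit its limit. I'll turn the tool the other way to the equivalent half-turn orientation, well clear above the scene.

```bash
python3 -m pendant '0 0 0 0 0 -1 0;0 0 0 0 0 -1 0;0 0 0 0 0 -1 0;0 0 0 0 0 -1 0;0 0 0 0 0 -1 0;0 0 0 0 0 -1 0;0 0 0 0 0 -1 0;0 0 0 0 0 -1 0;0 0 0 0 0 -1 0;0 0 0 0 0 -1 0;0 0 0 0 0 -1 0;0 0 0 0 0 -1 0;0 0 0 0 0 -1 0;0 0 0 0 0 -1 0;0 0 0 0 0 -1 0;0 0 0 0 0 -1 0;0 0 0 0 0 -1 0;0 0 0 0 0 -1 0;0 0 0 0 0 -1 0;0 0 0 0 0 -1 0'
cat >> d.py <<'E'
T=np.column_stack([[-.989,.146,0],[.146,.989,0],[0,0,-1]])
print('turn units',(Ro.from_matrix(M.T@T).as_rotvec(degrees=True)/6).round(3),'q',o['qpos'].round(3))
E
python3 d.py .5783 .2601 .097
```

```text
time_s: 4.88
ee_pos: [0.5502, 0.1254, 0.1733]
tool_rot: [-1.491, -2.705, -0.128]
force: [0.3, -0.9, 0.1]
width: 0.0002
grip_force: 0.0
4.8833 [0.5502 0.1254 0.1733] x [-0.534  0.842  0.084] z [-0.004  0.097 -0.995] F [ 0.31 -0.92  0.07] w 0.0002224742810657827 0.019
units [2.299 2.292 2.221]
turn units [ 0.779 -0.551 -8.216] q [ 0.033  0.357 -0.125  1.089  0.097  1.041]
```

```bash
python3 -m pendant '0 0 0 0.087 -0.061 -0.913 0;0 0 0 0.087 -0.061 -0.913 0;0 0 0 0.087 -0.061 -0.913 0;0 0 0 0.087 -0.061 -0.913 0;0 0 0 0.087 -0.061 -0.913 0;0 0 0 0.087 -0.061 -0.913 0;0 0 0 0.087 -0.061 -0.913 0;0 0 0 0.087 -0.061 -0.913 0;0 0 0 0.087 -0.061 -0.913 0;0 0 0 0 0 0 0;0 0 0 0 0 0 0'
python3 d.py .5783 .2601 .11
```

```text
time_s: 5.8
ee_pos: [0.5502, 0.1257, 0.1732]
tool_rot: [-0.242, -3.131, -0.0]
force: [-0.3, 0.2, -0.4]
width: -0.0
grip_force: 0.0
5.8 [0.5502 0.1257 0.1732] x [-0.988  0.154  0.001] z [-0.001  0.    -1.   ] F [-0.35  0.16 -0.44] w -4.827713062018304e-05 0.019
units [-0.179  3.429  1.58 ]
turn units [ 0.    -0.01  -0.072] q [ 0.08   0.364 -0.111  1.097  0.     0.234]
```

```bash
python3 -m pendant '-0.03 0.57 0.2 0 0 -0.07 0;-0.03 0.57 0.2 0 0 0 0;-0.03 0.57 0.2 0 0 0 0;-0.03 0.57 0.2 0 0 0 0;-0.03 0.57 0.2 0 0 0 0;-0.03 0.57 0.2 0 0 0 0;0 0 0 0 0 0 0;0 0 0 0 0 0 0;0 0 0 0 0 0 0'
python3 d.py .5783 .2601 .088
python3 - <<'E'
from h import *
t=ctrl.snapshot('top');s=ctrl.snapshot('side')
A=cv2.resize(t['frame'][160:260,200:300],None,fx=4,fy=4,interpolation=cv2.INTER_CUBIC)
C=cv2.resize(s['frame'][205:305,280:380],None,fx=4,fy=4,interpolation=cv2.INTER_CUBIC)
p=ctrl.observe()['ee_pos']-[0,0,.019];print(proj(s,p),proj(s,np.array([.5783,.2601,.063])))
cv2.imwrite('pics/c3.png',np.hstack([A,C])[:,:,::-1])
E
```

```text
time_s: 6.55
ee_pos: [0.5772, 0.2597, 0.125]
tool_rot: [-0.228, -3.132, 0.0]
force: [0.5, -1.1, -0.4]
width: 0.0
grip_force: 0.0
6.55 [0.5772 0.2597 0.125 ] x [-0.989  0.145  0.002] z [-0.002 -0.    -1.   ] F [ 0.52 -1.05 -0.42] w 4.0833246611384464e-05 0.019
units [-0.028  0.015  0.924]
turn units [-0.004 -0.014  0.009] q [ 0.294  0.505 -0.009  1.058  0.     0.44 ]
[326.64678563 250.13214707] [326.10535196 261.97542623]
```

View pics/c3.png

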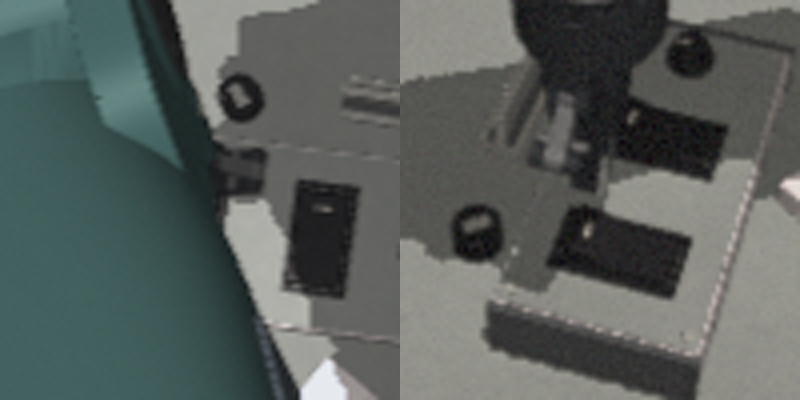

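The tip sits where it should in the side view, at about (326,251) against a predicted (326.6,250). I'll descend now.

```bash
python3 -m pendant '-0.03 0.015 0.4 0 0 0 0;0 0 0.4 0 0 0 0;0 0 0.15 0 0 0 0;0 0 0 0 0 0 0;0 0 0 0 0 0 0'
python3 d.py .5783 .2601 .0755
```

```text
time_s: 7.07
ee_pos: [0.5785, 0.2602, 0.0873]
tool_rot: [-0.226, -3.132, 0.0]
force: [-0.2, 0.4, 0.0]
width: -0.0001
grip_force: 0.0
7.0667 [0.5785 0.2602 0.0873] x [-0.99   0.144  0.001] z [-0.001 -0.    -1.   ] F [-0.19  0.4   0.01] w -9.172696290305733e-05 0.019
units [ 0.005 -0.004  0.295]
turn units [-0.002 -0.012  0.021] q [ 0.294  0.534 -0.066  0.972  0.     0.439]
```

```bash
python3 -m pendant '0 0 0.1 0 0 0 0;0 0 0.1 0 0 0 0;0 0 0.08 0 0 0 0;0 0 0 0 0 0 0;0 0 0 0 0 0 0'
python3 d.py .5783 .2601 .0745
```

```text
time_s: 7.48
ee_pos: [0.5787, 0.2607, 0.0758]
tool_rot: [-0.225, -3.133, 0.0]
force: [2.7, -0.3, 1.7]
width: 0.0003
grip_force: 1.3
7.4833 [0.5787 0.2607 0.0758] x [-0.99   0.143  0.001] z [-0.001 -0.    -1.   ] F [ 2.73 -0.29  1.71] w 0.0002987433913776839 0.019
units [ 0.009 -0.016  0.032]
turn units [-0.001 -0.007  0.029] q [ 0.295  0.543 -0.083  0.945  0.     0.438]
```

```bash
python3 -m pendant '0 0 0.04 0 0 0 0;0 0 0 0 0 0 0;0 0 0 0 0 0 0'
python3 d.py .5783 .2601 .0745
```

```text
time_s: 7.73
ee_pos: [0.5789, 0.2607, 0.0743]
tool_rot: [-0.225, -3.133, -0.0]
force: [2.5, -0.8, 5.1]
width: -0.0002
grip_force: 2.9
7.7333 [0.5789 0.2607 0.0743] x [-0.99   0.143  0.   ] z [-0.  0. -1.] F [ 2.51 -0.79  5.06] w -0.00018810918316737013 0.019
units [ 0.012 -0.017 -0.004]
turn units [ 0.    -0.003  0.029] q [ 0.295  0.544 -0.086  0.941  0.     0.438]
```

```bash
python3 -m pendant '0 0 -0.2 0 0 0 0;0 0 -0.5 0 0 0 0;0 0 -0.5 0 0 0 0;0 0 -0.5 0 0 0 0;0 0 -0.45 0 0 0 0;-0.018 -0.753 0 0 0 0 0;-0.018 -0.753 0 0 0 0 0;-0.018 -0.753 0 0 0 0 0;-0.018 -0.753 0 0 0 0 0;-0.018 -0.753 0 0 0 0 0;-0.018 -0.753 0 0 0 0 0;-0.018 -0.753 0 0 0 0 0;-0.018 -0.753 0 0 0 0 0;-0.018 -0.753 0 0 0 0 0;-0.018 -0.753 0 0 0 0 0;-0.018 -0.753 0 0 0 0 0;-0.018 -0.753 0 0 0 0 0;-0.018 -0.753 0 0 0 0 0;-0.018 -0.753 0 0 0 0 0;0 0 0 0 0 0 0'
python3 d.py .5177 -.247 .1
python3 - <<'E'
from h import *
t=ctrl.snapshot('top');s=ctrl.snapshot('side')
A=cv2.resize(t['frame'][185:255,220:325],None,fx=4,fy=4,interpolation=cv2.INTER_CUBIC)
C=cv2.resize(s['frame'][205:305,290:380],None,fx=4,fy=4,interpolation=cv2.INTER_CUBIC)
A=np.vstack([A,np.zeros((120,A.shape[1],3),np.uint8)])
cv2.imwrite('pics/c4.png',np.clip(np.hstack([A,C])[:,:,::-1].astype(float)*1.8,0,255))
E
```

```text
time_s: 9.4
ee_pos: [0.5274, -0.162, 0.1601]
tool_rot: [-0.23, -3.131, 0.001]
force: [-0.4, -0.3, 0.4]
width: 0.0
grip_force: 0.0
9.4 [ 0.5274 -0.162   0.1601] x [-0.989  0.146  0.002] z [-0.002 -0.001 -1.   ] F [-0.39 -0.31  0.38] w 1.3312875405431547e-05 0.019
units [-0.074 -2.136  1.505]
turn units [-0.009 -0.019 -0.003] q [-4.450e-01  3.520e-01 -1.680e-01  1.053e+00 -1.000e-03 -2.980e-01][ WARN:0@2.254] global loadsave.cpp:1063 imwrite_ Unsupported depth image for selected encoder is fallbacked to CV_8U.
```

View pics/c4.png

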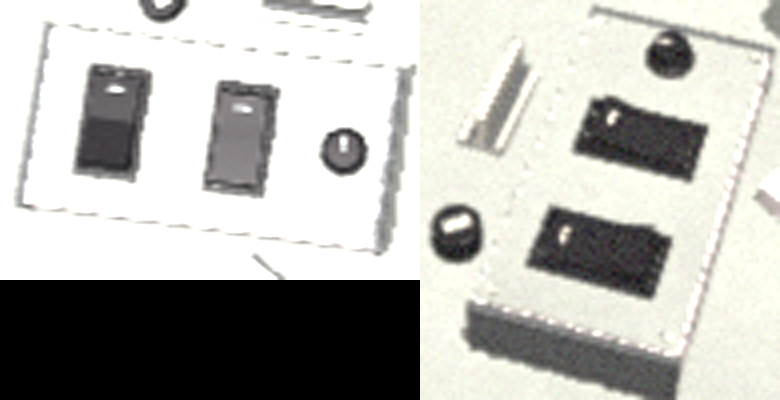

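The left rocker has flipped: in the top crop its near half now shades dark and raised, around (110,145), while the right rocker is unchanged. Next I'll go above the button.

```bash
python3 -m pendant '-0.02 -0.53 0 0 0 0 0;-0.02 -0.53 0 0 0 0 0;-0.02 -0.53 0.1 0 0 0 0;-0.015 -0.546 0.4 0 0 0 0;0 0 0.5 0 0 0 0;0 0 0.5 0 0 0 0;0 0 0.32 0 0 0 0;0 0 0 0 0 0 0;0 0 0 0 0 0 0;0 0 0 0 0 0 0'
python3 d.py .5177 -.247 .0585
```

```text
time_s: 10.33
ee_pos: [0.5194, -0.2425, 0.0883]
tool_rot: [-0.224, -3.133, 0.001]
force: [0.1, 1.2, 0.1]
width: 0.0001
grip_force: 0.0
10.3333 [ 0.5194 -0.2425  0.0883] x [-0.99   0.142  0.001] z [-0.001 -0.    -1.   ] F [0.12 1.23 0.08] w 0.00014298992996711527 0.019
units [ 0.025 -0.116  0.745]
turn units [-0.004 -0.006  0.039] q [-0.579  0.44  -0.236  0.895 -0.001 -0.436]
```

```bash
python3 -m pendant '0.025 -0.116 0.2 0 0 0 0;0 0 0.2 0 0 0 0;0 0 0.15 0 0 0 0;0 0 0.1 0 0 0 0;0 0 0.1 0 0 0 0;0 0 0 0 0 0 0;0 0 0 0 0 0 0'
python3 d.py .5177 -.247 .0565
```

```text
time_s: 10.92
ee_pos: [0.5169, -0.2475, 0.0573]
tool_rot: [-0.225, -3.132, 0.0]
force: [-2.9, 0.2, 3.8]
width: -0.0002
grip_force: 2.2
10.9167 [ 0.5169 -0.2475  0.0573] x [-0.99   0.143  0.002] z [-0.002  0.    -1.   ] F [-2.92  0.19  3.78] w -0.00016386512281413266 0.019
units [-0.017  0.016  0.02 ]
turn units [-0.002 -0.018  0.028] q [-0.588  0.47  -0.281  0.822 -0.001 -0.445]
```

```bash
python3 -m pendant '0 0 0.04 0 0 0 0;0 0 0 0 0 0 0;0 0 0 0 0 0 0'
python3 d.py .5177 -.247 .0565
python3 -m pendant '0 0 -0.1 0 0 0 0;0 0 -0.2 0 0 0 0;0 0 -0.5 0 0 0 0;0 0 -0.6 0 0 0 0;0 0 -0.6 0 0 0 0;0 0 -0.5 0 0 0 0;0 0 0 0 0 0 0;0 0 0 0 0 0 0'
python3 d.py .5387 .2659 .16
```

```text
time_s: 11.17
ee_pos: [0.517, -0.2475, 0.0559]
tool_rot: [-0.225, -3.132, 0.0]
force: [-3.9, 0.1, 5.5]
width: -0.0002
grip_force: 2.6
11.1667 [ 0.517  -0.2475  0.0559] x [-0.99   0.143  0.002] z [-0.002 -0.    -1.   ] F [-3.91  0.05  5.49] w -0.00016176584248866764 0.019
units [-0.015  0.016 -0.016]
turn units [-0.003 -0.015  0.029] q [-0.588  0.471 -0.283  0.818 -0.001 -0.445]
time_s: 11.83
ee_pos: [0.5179, -0.2479, 0.1571]
tool_rot: [0.225, 3.132, -0.002]
force: [-0.2, 0.2, -0.1]
width: 0.0
grip_force: 0.0
11.8333 [ 0.5179 -0.2479  0.1571] x [-0.99   0.143 -0.001] z [ 0.001 -0.001 -1.   ] F [-0.16  0.17 -0.07] w 2.8793924173555165e-06 0.019
units [ 1.322 12.786 -0.089]
turn units [-0.011  0.011  0.03 ] q [-5.880e-01  3.880e-01 -1.190e-01  1.063e+00 -1.000e-03 -4.450e-01]
```

The force of 5.5 N at that depth fits the spring (about 7 mm of travel), so the shutter fired. I'll go back for the near half.

```bash
python3 -m pendant '0.078 0.752 0 0 0 0.03 0;0.078 0.752 0 0 0 0 0;0.078 0.752 0 0 0 0 0;0.078 0.752 0 0 0 0 0;0.078 0.752 0 0 0 0 0;0.078 0.752 0 0 0 0 0;0.078 0.752 0 0 0 0 0;0.078 0.752 0 0 0 0 0;0.078 0.752 0 0 0 0 0;0.078 0.752 0 0 0 0 0;0.078 0.752 0 0 0 0 0;0.078 0.752 0 0 0 0 0;0.078 0.752 0 0 0 0 0;0.078 0.752 0 0 0 0 0;0.078 0.752 0 0 0 0 0;0.078 0.752 0 0 0 0 0;0.078 0.752 0 0 0 0 0;0 0 0 0 0 0 0;0 0 0 0 0 0 0;0 0 0 0 0 0 0'
python3 d.py .5387 .2659 .088
```

```text
time_s: 13.5
ee_pos: [0.5391, 0.2658, 0.1549]
tool_rot: [-0.229, -3.131, 0.001]
force: [-0.9, -0.2, 0.3]
width: -0.0
grip_force: 0.0
13.5 [0.5391 0.2658 0.1549] x [-0.989  0.146  0.002] z [-0.003 -0.001 -1.   ] F [-0.9  -0.23  0.35] w -8.23503146317429e-06 0.019
units [0.005 0.003 1.673]
turn units [-0.009 -0.024  0.003] q [ 0.322  0.436 -0.045  1.093  0.     0.469]
```

```bash
python3 -m pendant '0 0 0.5 0 0 0 0;0 0 0.5 0 0 0 0;0 0 0.45 0 0 0 0;0 0 0.22 0 0 0 0;0 0 0.1 0 0 0 0;0 0 0.1 0 0 0 0;0 0 0.1 0 0 0 0;0 0 0 0 0 0 0;0 0 0 0 0 0 0'
python3 d.py .5387 .2659 .0743
```

```text
time_s: 14.25
ee_pos: [0.5397, 0.266, 0.0773]
tool_rot: [-0.23, -3.133, -0.0]
force: [0.1, 0.5, -0.2]
width: -0.0001
grip_force: 0.0
14.25 [0.5397 0.266  0.0773] x [-0.989  0.146  0.001] z [-0.001  0.    -1.   ] F [ 0.07  0.53 -0.16] w -9.751534407038695e-05 0.019
units [ 0.024 -0.007  0.075]
turn units [ 0.001 -0.005 -0.002] q [ 0.322  0.492 -0.176  0.904  0.     0.469]
```

```bash
python3 -m pendant '0 0 0.04 0 0 0 0;0 0 0.035 0 0 0 0;0 0 0 0 0 0 0;0 0 0 0 0 0 0'
python3 d.py .5387 .2659 .0743
```

```text
time_s: 14.58
ee_pos: [0.5396, 0.2662, 0.0742]
tool_rot: [-0.23, -3.133, -0.0]
force: [-1.6, 0.1, 5.9]
width: -0.0
grip_force: 3.0
14.5833 [0.5396 0.2662 0.0742] x [-0.989  0.146  0.001] z [-0.001  0.    -1.   ] F [-1.57  0.11  5.85] w -3.673540644744542e-05 0.019
units [ 0.022 -0.011 -0.001]
turn units [ 0.002 -0.006  0.   ] q [ 0.323  0.495 -0.18   0.896  0.     0.469]
```

The rocker is bottomed at 5.9 N. I'll lift off, move clear and check.

```bash
python3 -m pendant '0 0 -0.2 0 0 0 0;0 0 -0.5 0 0 0 0;0 0 -0.6 0 0 0 0;0 0 -0.6 0 0 0 0;0 0 -0.6 0 0 0 0;0 -0.7 -0.2 0 0 0 0;0 -0.7 0 0 0 0 0;0 -0.7 0 0 0 0 0;0 -0.7 0 0 0 0 0;0 -0.7 0 0 0 0 0;0 -0.7 0 0 0 0 0;0 -0.7 0 0 0 0 0;0 -0.7 0 0 0 0 0;0 -0.7 0 0 0 0 0;0 -0.7 0 0 0 0 0;0 0 0 0 0 0 0;0 0 0 0 0 0 0'
python3 d.py
python3 - <<'E'
from h import *
t=ctrl.snapshot('top');s=ctrl.snapshot('side')
A=cv2.resize(t['frame'][165:275,220:325],None,fx=4,fy=4,interpolation=cv2.INTER_CUBIC)
C=cv2.resize(s['frame'][205:305,290:380],None,fx=4,fy=4,interpolation=cv2.INTER_CUBIC)
C=np.vstack([C,np.zeros((40,C.shape[1],3),np.uint8)])
cv2.imwrite('pics/c5.png',np.clip(np.hstack([A,C])[:,:,::-1].astype(float)*1.8,0,255).astype(np.uint8))
cv2.imwrite('pics/s5.png',s['frame'][:,:,::-1])
d=np.abs(cv2.imread('pics/side0.png').astype(int)-s['frame'][:,:,::-1]).max(2)
print('release side diff',d[132:160,350:398].mean(),'cap',d[145:162,400:422].mean())
E
```

```text
time_s: 16.0
ee_pos: [0.4985, -0.012, 0.1824]
tool_rot: [-0.234, -3.132, 0.0]
force: [-0.2, 0.6, -0.6]
width: 0.0001
grip_force: 0.0
16.0 [ 0.4985 -0.012   0.1824] x [-0.989  0.148  0.001] z [-0.001 -0.    -1.   ] F [-0.16  0.63 -0.6 ] w 8.069460046788807e-05 0.019
turn units [-0.003 -0.008 -0.023] q [-0.187  0.251 -0.255  1.066 -0.    -0.038]
release side diff 19.370535714285715 cap 31.75133689839572
```

View pics/c5.png

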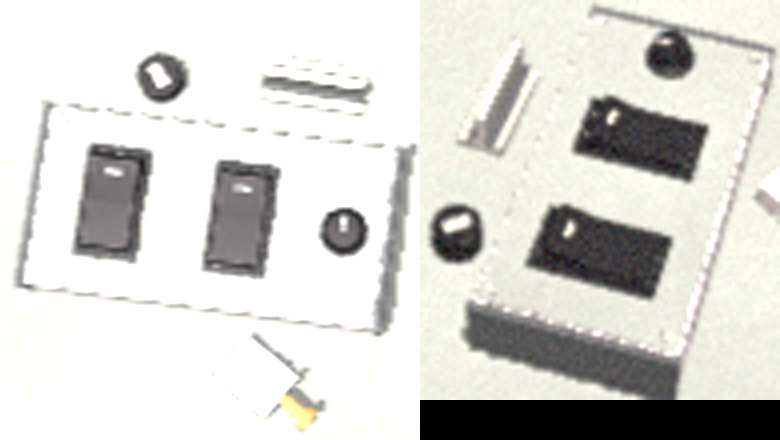

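View pics/s5.png

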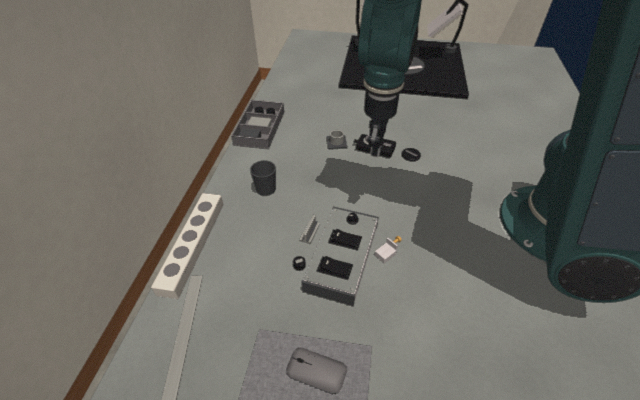

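Both rockers now show the off position: white bars raised, both shaded alike, left at (113,200) and right at (240,215) in the crop. The knob is unchanged. The release still sits near (375,146) in the side view, and the other things are in place.

```bash
python3 -c "
from workcell import ctrl;print(ctrl.finish_job())"
```

```text
the job is handed in; nothing more can be done
None
```

The job is handed in after about 16 s: raking lamp on, shutter button pressed about 7 mm and let up, lamp off again. The final pictures show both rockers off and nothing visibly moved, though the gripper partly hid the release.

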